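# Press home the cap of the wide paint pot

### The arm

A 6-joint arm with a two-finger parallel gripper is mounted at the origin on the work surface. World frame = base frame: x ahead of the robot, y to its left, z up, the work surface at z = 0. Lengths are in m, angles in rad, forces in N, time in s.
With the tool pointing down it reaches from about 0.3 to 0.85 m from the base axis. Payload 5.4 kg.
Tool frame: the origin (TCP) lies on the centre line of the jaws, within the pads' length; the fingertips stand ctrl.tcp_to_tips ahead of it and the grasp point (between the pads) is the TCP (ctrl.tcp_to_tips is the distance from the TCP to the fingertips, in m); z points along the fingers, y is the line along which they close (so a half turn about z gives the same grasp; the last joint's range is limited). The gripper opens to 85 mm and grips with 20 to 120 N. Pads are 22 mm wide; open, the fingers measure 114 mm over their backs; the gripper's body (76 mm by 85 mm) begins 54 mm behind the grasp point. The pads swing forward as they close: fully open they stand 13 mm farther back than shut.
Start: joints at [-1.557, 0.158, 1.597, -0, 1.386, -0.21], TCP at [0.128, -0.561, 0.217] pointing down, gripper open.
Joint ranges: [-2.91, 2.91], [-0.94, 2.29], [0.18, 2.7], [-1.29, 4.43], [0.17, 2.64], [-3, 3]. Speed limits (rad/s): [2.57, 2.57, 3.14, 3.14, 3.14, 3.14].

### API

Orientations are given as a rotation vector (axis times angle).
In Python, from workcell import ctrl gives the robot as it stands. The module is installed in compiled form; this text tells all that it offers.
- The arm moves only by the tool servo_tool, never from a script. Its argument "moves" is a list of rows, each an object of numbers: "hand": the finger opening in mm, from 0 to 85.4; "dx", "dy", "dz": the shift along the tool's x, y, z scaled (see below); "wx", "wy", "wz": the turn, a rotation vector about the tool's x, y, z scaled (see below). A call has 1 to 10 rows; each row is the pose to reach, as a shift and turn from the pose commanded when the call began, along the tool's axes at that moment; what a row does not reach only later rows make up. The controller multiplies each number of a shift by 0.4 m and each number of a turn by 45 degrees. A row lasts 1/12 s, in which the tool goes at most 41.7 mm and 7.16 degrees, less where a joint would pass 70% of its speed; a pose out of reach is approached as far as the arm can. A call with a number of a shift or a turn outside -1 to 1 is refused whole. A call with a gripper value outside its range is refused whole. The fingers move at their own pace and stop on an object; "grip_force" is the grip in N (left out, the last holds). Time passes only in rows, so rows that repeat a pose let the fingers close. It gives the time, the measured TCP pose, the force, the opening and the grip force at its end, in the units of the state.
- ctrl.observe(): the state, without advancing time (a new reading comes with each control period).
- ctrl.snapshot(name): name is "scene" or "top"; returns a dict with "pixels" (400x640x3 uint8, blue, green, red), "vertical_fov" (degrees; the focal length in pixels is half the picture's height over the tangent of half this angle, whatever the lens; pixels are square), "cx", "cy" (the principal point, pixels), "k1" (the pictures are not rectified: a ray, as slopes to the right and down, at radius r is drawn at 1 + k1 r^2 times it, then the intrinsics apply), "position" and "orientation" of the camera in the world. Camera axes: x right, y down, z forward; pixel columns grow to the right and rows downward; lengths in m; the calibration is good to about 2 mm. A picture is of the moment at which its call begins. There is no depth.
- ctrl.hand_in(): hands the job in; it is judged then, once.
Trained networks look in a picture, given as the dict that the camera call returned (one of the last four; its "shot" number tells which), for a name from the list of things; names that differ only in an ending like _2 or _b are one class to them, and where a whole thing is asked for, a point or a joint stands for the part that bears it (a point fixed in the world has none). Each returns a list of dicts, best first, with "score" (0 to 1); they miss things now and then, are a little off and sometimes report something else, mostly with a low value. They report only what shows in the picture. A call takes as long as a camera call.
- ctrl.search_frame(picture, query): "at" ([x, y, z] in m, in world coordinates, good to about 4 mm: the middle of the surface that is visible of it).
- ctrl.silhouettes(picture, query): "mask" (400x640 bool, what is visible of it).
The state is a dict: "clock": time; "joint_pos": joint angles; "joint_vel": joint speeds; "joint_torque": joint torques, N m; "eef_pos": TCP position; "ee_rot": TCP orientation; "wrist_force": force on the tool from outside, world axes, zero at the start; "torque": the same for the moment, N m; "finger_gap": finger opening in m; "finger_force": force on a finger pad.
Only numpy, scipy, OpenCV 4.12 (cv2) and the standard library are available. Lean on these libraries where they do the work, as an engineer would, in place of code of your own. Each camera call takes 0.05 s, during which the arm holds its last target. There are 200 camera calls.

### The job

The cap of the squat, widest of the four paint pots was left standing up off its pot: press it gently straight down with your fingertips until it is fully home, then draw back. The square pot's cap is left ajar on purpose so that its paint can vent, so leave that as it is, and do not touch or move the other pots and tools. Nothing is to be picked up or slid about, the wide pot included.

Things in the scene. Friction and masses are not known exactly. Their poses are not given: they have to be found in the camera images.
- wide_pot: Loose round paint pot, the widest and squat one: white plastic, 54 mm diameter, body 32 mm high, about 90 g. Origin at the centre of its underside on the worktop, z up.
- wide_cap_top (a point): Centre of the flat top of the wide pot's round grey cap (48 mm diameter, 12 mm thick). With the cap fully home this point is 44 mm above the worktop; at the start it is 5 to 8 mm higher, with a narrower white neck (34 mm) showing under the cap. It moves with the cap.
- wide_cap (a joint): How far the wide pot's cap stands above its home position (m): 0 fully home against a hard stop, up to 0.009. The push fit resists with about 3 N of friction and has no spring: the cap stays where it is left.
- square_pot: Loose square paint pot, white plastic, 38 mm by 38 mm, body 42 mm high. Origin at the centre of its underside. To be left alone.
- square_cap (a joint): How far the square pot's square grey cap (34 mm wide, 12 mm thick) stands above its home position (m). It starts at 0.005 to 0.008 and must stay so; the same 3 N push fit. Its top is 54 mm above the worktop plus this value.
- tall_pot: Loose tall round paint pot with its grey cap home, 36 mm diameter, 70 mm high. Origin at the centre of its underside. To be left alone.
- small_pot: Loose small round paint pot with sloping shoulders, its narrow grey cap (27 mm) home, 36 mm diameter, 41 mm high. Origin at the centre of its underside. To be left alone.
- magnifier: Loose heavy glass dome magnifier, 76 mm diameter, 32 mm high, flat face down. Origin at the centre of its underside. To be left alone.
- handle: Loose turned wooden handle standing upright, 48 mm diameter at the foot, 96 mm high. Origin at the centre of its underside. To be left alone.
- clip_stand: Loose crocodile clip on a thin steel rod, round dark steel foot 72 mm diameter, about 180 mm high over all; the clip reaches about 40 mm from the rod along its x axis. Origin at the centre of its underside. To be left alone.
- palette: Shut blue plastic wet palette box, fixed, about 160 mm (x) by 204 mm (y), 36 mm high. Origin at the centre of its underside. To be left alone.
- brush: Loose slim paint brush lying flat, 175 mm long along its y axis, 8 mm thick. Origin at the middle of its underside. To be left alone.

How it is judged:
By the outcome, as a careful person would: the job done as asked, in the order asked, and still so for the second after the job is handed in, with the robot touching nothing.
It also fails if it takes over 32 s, if anything falls off the work surface, if the arm or the gripper's body presses on something with over 40 N, if the wrist force passes 120 N, or if a joint passes its speed limit or range.

## Working session

There is one attempt and no reset: what is moved stays moved. The work goes in short steps, Python scripts to look and compute and a tool call to move; the robot and the scene stay as the last step left them, time stands still between calls to the robot, and variables do not carry over. Pictures are saved under pics/ and viewed, at most 10 in all, crops included, and the job is handed in when it is done.

Besides the shell and the picture viewer there is one more tool, called after ">>>" by a JSON object that holds its "fn" and its "kwargs". servo_tool: Moves the arm, as the interface text tells. Its arguments: {"type":"object","properties":{"moves":{"type":"array","items":{"type":"object","properties":{"hand":{"type":"number"},"dx":{"type":"number","minimum":-1,"maximum":1},"dy":{"type":"number","minimum":-1,"maximum":1},"dz":{"type":"number","minimum":-1,"maximum":1},"wx":{"type":"number","minimum":-1,"maximum":1},"wy":{"type":"number","minimum":-1,"maximum":1},"wz":{"type":"number","minimum":-1,"maximum":1}}}},"grip_force":{"type":"number"}},"required":["moves"]}

```bash
mkdir -p pics; cat > h.py <<'E'
import numpy as np, cv2
from scipy.spatial.transform import Rotation as R
from workcell import ctrl
def cam(p):
    f=200/np.tan(np.radians(p["vertical_fov"])/2)
    o=np.array(p["orientation"],float)
    M=o if o.shape==(3,3) else R.from_rotvec(o).as_matrix()
    return f,M,np.array(p["position"])
def ray(p,u,v):
    f,M,c=cam(p); d=np.array([(u-p["cx"])/f,(v-p["cy"])/f]); s=d.copy()
    for _ in range(20): s=d/(1+p["k1"]*(s@s))
    return c,M@np.array([*s,1])
def atz(p,u,v,z):
    c,d=ray(p,u,v); return c+d*(z-c[2])/d[2]
def proj(p,X):
    f,M,c=cam(p); q=M.T@(np.array(X)-c); s=q[:2]/q[2]; s=s*(1+p["k1"]*(s@s)); return s*f+[p["cx"],p["cy"]]
E
python3 - <<'E'
from h import *
o=ctrl.observe(); print(o["eef_pos"],o["ee_rot"],o["finger_gap"],o["wrist_force"],ctrl.tcp_to_tips,o["clock"])
for n in("scene","top"):
    p=ctrl.snapshot(n); cv2.imwrite(f"pics/{n}.png",p["pixels"]); print(n,p["position"],p["orientation"],p["vertical_fov"],p["k1"])
    for q in("wide_pot","wide_cap_top","square_pot","tall_pot","small_pot","handle","clip_stand","magnifier","brush","palette"):
        print(q,[(np.round(d["at"],3).tolist(),round(d["score"],2)) for d in ctrl.search_frame(p,q)][:3])
E
```

```text
[ 0.12757414 -0.56001972  0.21619462] [-3.12003438e+00 -3.50633871e-01 -2.86471813e-04] 0.08542603022623528 [-1.07333314  0.57998655 -0.92314284] 0.019 0.0
scene [1.19031785 0.37264415 0.67317291] [-1.29582037 -2.2238782   0.97781384] 50.775316488749496 -0.03302365302748007
wide_pot [([0.503, 0.164, 0.041], 0.69)]
wide_cap_top [([0.486, 0.161, 0.051], 0.86)]
square_pot [([0.529, 0.028, 0.038], 0.93)]
tall_pot [([0.642, 0.108, 0.043], 0.64)]
small_pot [([0.46, -0.168, 0.025], 0.73)]
handle [([0.615, -0.22, 0.054], 0.71), ([0.519, 0.027, 0.059], 0.38)]
clip_stand [([0.758, -0.255, 0.014], 0.88)]
magnifier [([0.65, -0.068, 0.027], 0.8)]
brush [([0.747, 0.077, 0.005], 0.57), ([0.626, 0.337, 0.037], 0.47)]
palette [([0.626, 0.333, 0.039], 0.83)]
top [0.56572686 0.0447562  0.815437  ] [-2.16670101  2.2171168  -0.11345129] 57.98814132743546 -0.029729890191102434
wide_pot [([0.484, 0.156, 0.045], 0.84), ([0.513, 0.028, 0.06], 0.62)]
wide_cap_top [([0.482, 0.16, 0.05], 0.83)]
square_pot [([0.518, 0.025, 0.062], 0.77), ([0.744, 0.073, 0.001], 0.71)]
tall_pot [([0.628, 0.098, 0.07], 0.59)]
small_pot [([0.456, -0.17, 0.04], 0.56)]
handle [([0.61, -0.22, 0.063], 0.91)]
clip_stand [([0.754, -0.258, 0.013], 0.82)]
magnifier [([0.634, -0.072, 0.027], 0.76)]
brush [([0.742, 0.072, 0.004], 0.6)]
palette [([0.619, 0.329, 0.044], 0.96)]
```

View pics/scene.png

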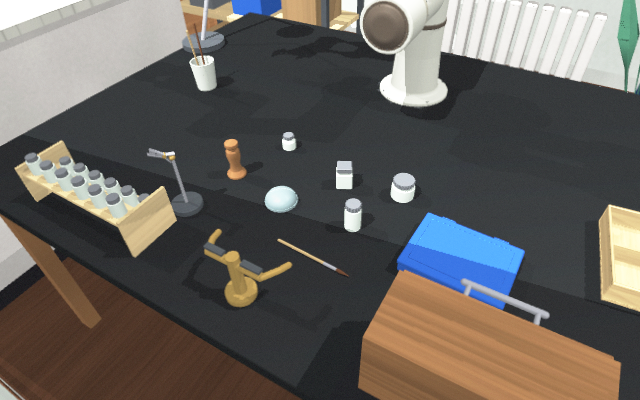

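View pics/top.png

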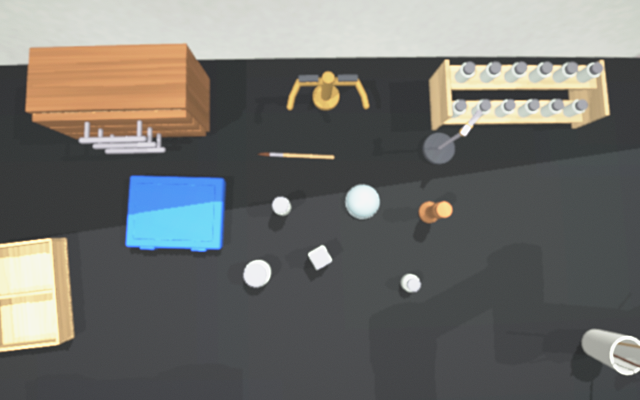

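```bash
python3 - <<'E'
from h import *
for n in("scene","top"):
    p=ctrl.snapshot(n)
    m=ctrl.silhouettes(p,"wide_cap_top")[0]
    mm=m["mask"].astype(np.uint8); ys,xs=np.where(mm); print(n,m["score"],mm.sum(),xs.min(),xs.max(),ys.min(),ys.max(),"proj",proj(p,[.483,.16,.05]))
    c=max(cv2.findContours(mm,0,1)[0],key=len)[:,0]
    P=np.array([atz(p,u,v,.051)[:2] for u,v in c]); print(P.min(0),P.max(0),cv2.minEnclosingCircle(P.astype(np.float32)))
o=ctrl.observe(); print(R.from_rotvec(o["ee_rot"]).as_matrix().round(4))
E
```

```text
scene 0.67 338 393 415 172 189 proj [403.98033393 178.7617951 ]
[0.45978511 0.13495547] [0.51944502 0.18772601] ((0.4895452558994293, 0.16152334213256836), 0.030482444912195206)
top 0.69 480 243 267 263 287 proj [255.10425744 274.0864976 ]
[0.45635771 0.13498448] [0.50623911 0.18515572] ((0.48156142234802246, 0.1600634753704071), 0.025895437225699425)
[[ 0.9751  0.222   0.    ]
 [ 0.222  -0.9751  0.    ]
 [ 0.     -0.     -1.    ]]
```

The scene picture shows the wide pot at about (403,187), with the square pot at (344,175). In the top view they are at (257,273) and (320,257). The two views agree on the cap centre, about (0.482, 0.160), with its top near z = 0.05, and it has about 130 mm of clearance. I'm shutting the fingers and crossing over at the present height.

>>> {"fn": "servo_tool", "kwargs": {"moves": [{"hand":0,"dx":0.03,"dy":-0.04},{"hand":0,"dx":0.09,"dy":-0.11},{"hand":0,"dx":0.15,"dy":-0.18},{"hand":0,"dx":0.21,"dy":-0.26},{"hand":0,"dx":0.27,"dy":-0.34},{"hand":0,"dx":0.33,"dy":-0.41},{"hand":0,"dx":0.39,"dy":-0.48},{"hand":0,"dx":0.45,"dy":-0.56},{"hand":0,"dx":0.51,"dy":-0.63},{"hand":0,"dx":0.57,"dy":-0.7}]}}

```text
validation failed for argument at $.mo...
```

>>> {"fn": "servo_tool", "kwargs": {"moves": [{"hand":0,"dx":0.06,"dy":-0.08},{"hand":0,"dx":0.12,"dy":-0.16},{"hand":0,"dx":0.18,"dy":-0.23},{"hand":0,"dx":0.24,"dy":-0.31},{"hand":0,"dx":0.3,"dy":-0.38},{"hand":0,"dx":0.36,"dy":-0.45},{"hand":0,"dx":0.42,"dy":-0.53},{"hand":0,"dx":0.48,"dy":-0.6},{"hand":0,"dx":0.54,"dy":-0.67},{"hand":0,"dx":0.57,"dy":-0.72}]}}

```text
validation failed for argument at $.mo...
```

```bash
cat > st.py <<'E'
from h import *
o=ctrl.observe(); M=R.from_rotvec(o["ee_rot"]).as_matrix(); e=np.array(o["eef_pos"])
print(o["clock"],e,np.array(o["wrist_force"]).round(2),o["finger_gap"]); print(M.round(3))
print("move units to above cap",(M.T@(np.array([.482,.160,.085])-e)/.4).round(4))
E
python3 st.py
```

```text
1.3 [ 0.12760049 -0.56063502  0.2171883 ] [-0.    0.62  0.33] 0.08572631704675773
[[ 0.975  0.222  0.   ]
 [ 0.222 -0.975  0.   ]
 [ 0.    -0.    -1.   ]]
move units to above cap [ 1.2638 -1.56    0.3305]
```

The call was refused, so I'll try one row with every field filled in.

>>> {"fn": "servo_tool", "kwargs": {"moves": [{"dx":0.03,"dy":-0.04,"dz":0.0,"wx":0.0,"wy":0.0,"wz":0.0,"hand":0.0}]}}

```text
clock: 1.38
eef_pos: [0.1345, -0.5441, 0.2172]
ee_rot: [3.121, 0.348, -0.001]
wrist_force: [-0.2, -1.2, 0.1]
finger_gap: 0.0755
finger_force: 0.0
```

That worked, so I'll fill in all fields from now on.

>>> {"fn": "servo_tool", "kwargs": {"moves": [{"dx":0.06,"dy":-0.07,"dz":0.0,"wx":0.0,"wy":0.0,"wz":0.0,"hand":0.0},{"dx":0.12,"dy":-0.15,"dz":0.0,"wx":0.0,"wy":0.0,"wz":0.0,"hand":0.0},{"dx":0.18,"dy":-0.22,"dz":0.0,"wx":0.0,"wy":0.0,"wz":0.0,"hand":0.0},{"dx":0.24,"dy":-0.3,"dz":0.0,"wx":0.0,"wy":0.0,"wz":0.0,"hand":0.0},{"dx":0.3,"dy":-0.37,"dz":0.0,"wx":0.0,"wy":0.0,"wz":0.0,"hand":0.0},{"dx":0.36,"dy":-0.45,"dz":0.0,"wx":0.0,"wy":0.0,"wz":0.0,"hand":0.0},{"dx":0.42,"dy":-0.52,"dz":0.0,"wx":0.0,"wy":0.0,"wz":0.0,"hand":0.0},{"dx":0.48,"dy":-0.6,"dz":0.0,"wx":0.0,"wy":0.0,"wz":0.0,"hand":0.0},{"dx":0.54,"dy":-0.67,"dz":0.0,"wx":0.0,"wy":0.0,"wz":0.0,"hand":0.0},{"dx":0.6,"dy":-0.75,"dz":0.0,"wx":0.0,"wy":0.0,"wz":0.0,"hand":0.0}]}}

```text
clock: 2.22
eef_pos: [0.3036, -0.1953, 0.2175]
ee_rot: [3.121, 0.349, 0.001]
wrist_force: [1.5, -0.5, -0.4]
finger_gap: -0.0002
finger_force: 0.0
```

```bash
python3 st.py
```

```text
2.2167 [ 0.30363539 -0.19528647  0.21746951] [ 1.46 -0.48 -0.35] -0.00021407734329338644
[[ 0.975  0.221  0.001]
 [ 0.221 -0.975 -0.001]
 [ 0.001  0.001 -1.   ]]
move units to above cap [ 0.6309 -0.7682  0.3306]
```

>>> {"fn": "servo_tool", "kwargs": {"moves": [{"dx":0.06,"dy":-0.08,"dz":0.0,"wx":0.0,"wy":0.0,"wz":0.0,"hand":0.0},{"dx":0.12,"dy":-0.15,"dz":0.0,"wx":0.0,"wy":0.0,"wz":0.0,"hand":0.0},{"dx":0.18,"dy":-0.22,"dz":0.0,"wx":0.0,"wy":0.0,"wz":0.0,"hand":0.0},{"dx":0.24,"dy":-0.3,"dz":0.0,"wx":0.0,"wy":0.0,"wz":0.0,"hand":0.0},{"dx":0.31,"dy":-0.38,"dz":0.0,"wx":0.0,"wy":0.0,"wz":0.0,"hand":0.0},{"dx":0.38,"dy":-0.46,"dz":0.0,"wx":0.0,"wy":0.0,"wz":0.0,"hand":0.0},{"dx":0.45,"dy":-0.54,"dz":0.0,"wx":0.0,"wy":0.0,"wz":0.0,"hand":0.0},{"dx":0.52,"dy":-0.63,"dz":0.0,"wx":0.0,"wy":0.0,"wz":0.0,"hand":0.0},{"dx":0.59,"dy":-0.72,"dz":0.0,"wx":0.0,"wy":0.0,"wz":0.0,"hand":0.0},{"dx":0.632,"dy":-0.77,"dz":0.0,"wx":0.0,"wy":0.0,"wz":0.0,"hand":0.0}]}}

```text
clock: 3.05
eef_pos: [0.4818, 0.1626, 0.2173]
ee_rot: [-3.121, -0.353, -0.001]
wrist_force: [0.5, 0.1, 0.6]
finger_gap: -0.0001
finger_force: 0.0
```

```bash
python3 st.py
```

```text
3.05 [0.48183628 0.16264482 0.21725259] [0.48 0.07 0.62] -0.0001195030857949664
[[ 0.975  0.223  0.001]
 [ 0.223 -0.975  0.   ]
 [ 0.001 -0.    -1.   ]]
move units to above cap [-0.0013  0.0066  0.3306]
```

>>> {"fn": "servo_tool", "kwargs": {"moves": [{"dx":0.0,"dy":0.006,"dz":0.05,"wx":0.0,"wy":0.0,"wz":0.0,"hand":0.0},{"dx":0.0,"dy":0.006,"dz":0.12,"wx":0.0,"wy":0.0,"wz":0.0,"hand":0.0},{"dx":0.0,"dy":0.006,"dz":0.19,"wx":0.0,"wy":0.0,"wz":0.0,"hand":0.0},{"dx":0.0,"dy":0.006,"dz":0.25,"wx":0.0,"wy":0.0,"wz":0.0,"hand":0.0},{"dx":0.0,"dy":0.006,"dz":0.29,"wx":0.0,"wy":0.0,"wz":0.0,"hand":0.0},{"dx":0.0,"dy":0.006,"dz":0.32,"wx":0.0,"wy":0.0,"wz":0.0,"hand":0.0},{"dx":0.0,"dy":0.006,"dz":0.32,"wx":0.0,"wy":0.0,"wz":0.0,"hand":0.0},{"dx":0.0,"dy":0.006,"dz":0.32,"wx":0.0,"wy":0.0,"wz":0.0,"hand":0.0}]}}

```text
clock: 3.72
eef_pos: [0.4815, 0.1575, 0.089]
ee_rot: [-3.122, -0.351, 0.002]
wrist_force: [-0.5, 0.0, 0.4]
finger_gap: 0.0
finger_force: 0.0
```

```bash
python3 st.py; python3 - <<'E'
from h import *
for n,(u,v) in(("scene",(403,180)),("top",(257,270))):
    p=ctrl.snapshot(n)["pixels"]
    cv2.imwrite(f"pics/{n}2.png",cv2.resize(p[v-50:v+50,u-65:u+65],None,fx=4,fy=4,interpolation=2))
a=cv2.imread("pics/scene2.png");b=cv2.imread("pics/top2.png")
cv2.imwrite("pics/both2.png",cv2.resize(np.hstack([a,b]),(800,308)))
E
```

```text
3.7167 [0.48146996 0.15746689 0.08895193] [-0.49  0.04  0.41] 4.466985880466096e-06
[[ 0.975  0.222 -0.001]
 [ 0.222 -0.975 -0.   ]
 [-0.001 -0.    -1.   ]]
move units to above cap [ 0.0027 -0.0059  0.0099]
```

View pics/both2.png

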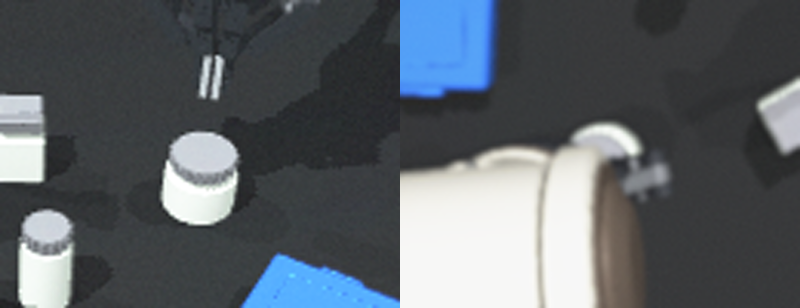

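```bash
python3 - <<'E'
from h import *
e=np.array(ctrl.observe()["eef_pos"])
p=ctrl.snapshot("scene"); print("tip proj",proj(p,e-[0,0,.019]),"tcp",proj(p,e))
a=p["pixels"][160:200,375:430]; cv2.imwrite("pics/c3.png",cv2.resize(p["pixels"][150:205,370:440],None,fx=10,fy=10,interpolation=0))
for z in(.050,.044): print(proj(p,[.482,.16,z]), [proj(p,[.482+.024*np.cos(t),.16+.024*np.sin(t),z]).round(1).tolist() for t in np.arange(4)*np.pi/2])
for q in("wide_pot","wide_cap_top"): print([(np.round(d["at"],3).tolist(),round(d["score"],2)) for d in ctrl.search_frame(p,q)][:2])
E
```

```text
tip proj [404.06617661 171.04804205] tcp [405.03535246 164.37378461]
[404.14862035 178.50809542] [[400.0, 184.7], [414.2, 181.9], [408.1, 172.5], [394.3, 175.2]]
[403.85149083 180.51527128] [[399.8, 186.7], [413.8, 183.9], [407.8, 174.5], [394.0, 177.2]]
[([0.503, 0.164, 0.041], 0.96)]
[([0.486, 0.16, 0.05], 0.56)]
```

View pics/c3.png

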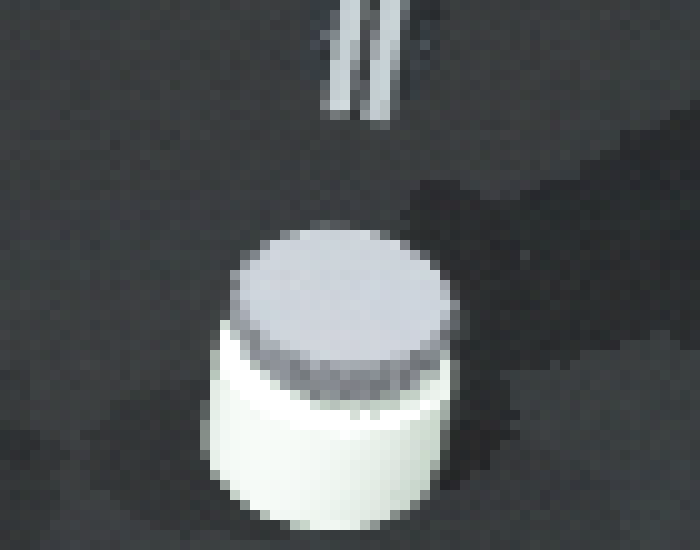

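The cap top is centred at about (404.5,179.5), which fits my estimate for z ≈ 0.05. The bright finger ends stop at about (406,161.5), but I'd expect the tips at (404,171). I'll brighten the pictures to check whether the tips are dark.

```bash
python3 - <<'E'
from h import *
e=np.array(ctrl.observe()["eef_pos"]); out=[]
for n,(u,v) in(("scene",(405,155)),("top",(262,270))):
    p=ctrl.snapshot(n); c=p["pixels"][v-35:v+35,u-35:u+35].astype(float)
    c=(255*(np.clip(c,0,160)/160)**.5).astype(np.uint8); c=cv2.resize(c,(400,400),interpolation=0)
    for k in(-.019,0,.054,.1):
        q=(proj(p,e+[0,0,k])-[u-35,v-35]+.5)*400/70; cv2.circle(c,tuple(int(i) for i in q),3,(0,0,255),1); print(n,k,q)
    out.append(c)
cv2.imwrite("pics/b4.png",np.hstack(out))
E
```

```text
scene -0.019 [197.57964006 294.59253717]
scene 0 [203.11833348 256.45628603]
scene 0.054 [219.69060801 142.04395285]
scene 0.1 [234.85786305  36.92557855]
top -0.019 [161.30996969 233.52662712]
top 0 [153.05587042 239.90661616]
top 0.054 [127.02111936 260.02880904]
top 0.1 [101.26066813 279.93702713]
```

View pics/b4.png

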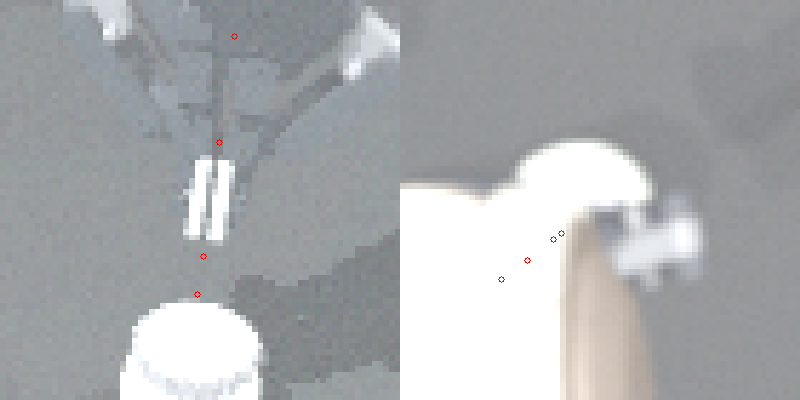

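The pads end at crop (208,240), about 27 mm higher than the state reading implies. Sideways they line up. The pads may be standing farther back, or the reading may be off, so I'll go down in small steps, watching the force and checking the picture.

>>> {"fn": "servo_tool", "kwargs": {"moves": [{"dx":0.005,"dy":-0.004,"dz":0.01,"wx":0.0,"wy":0.0,"wz":0.0,"hand":0.0},{"dx":0.005,"dy":-0.004,"dz":0.02,"wx":0.0,"wy":0.0,"wz":0.0,"hand":0.0},{"dx":0.005,"dy":-0.004,"dz":0.03,"wx":0.0,"wy":0.0,"wz":0.0,"hand":0.0},{"dx":0.005,"dy":-0.004,"dz":0.038,"wx":0.0,"wy":0.0,"wz":0.0,"hand":0.0},{"dx":0.005,"dy":-0.004,"dz":0.038,"wx":0.0,"wy":0.0,"wz":0.0,"hand":0.0}]}}

```text
clock: 4.48
eef_pos: [0.4825, 0.1594, 0.0728]
ee_rot: [-3.122, -0.351, 0.003]
wrist_force: [0.3, 0.1, -0.1]
finger_gap: -0.0003
finger_force: 0.0
```

```bash
cat > v.py <<'E'
import sys
from h import *
e=np.array(ctrl.observe()["eef_pos"]); p=ctrl.snapshot("scene"); u,v=405,170
c=p["pixels"][v-35:v+35,u-35:u+35].astype(float)
c=(255*(np.clip(c,0,250)/250)**.6).astype(np.uint8); c=cv2.resize(c,(560,560),interpolation=0)
q=(proj(p,e-[0,0,.019])-[u-35,v-35]+.5)*8; cv2.circle(c,tuple(int(i) for i in q),3,(0,0,255),1)
for z in(.050,.044):
    k=(proj(p,[.483,.16,z])-[u-35,v-35]+.5)*8; print(z,k)
print(e,q); cv2.imwrite(sys.argv[1],c)
E
python3 v.py pics/v5.png
```

```text
0.05 [275.84267146 354.09436077]
0.044 [273.46968092 370.15379095]
[0.48254228 0.15941116 0.07279172] [276.01175935 342.28599617]
```

View pics/v5.png

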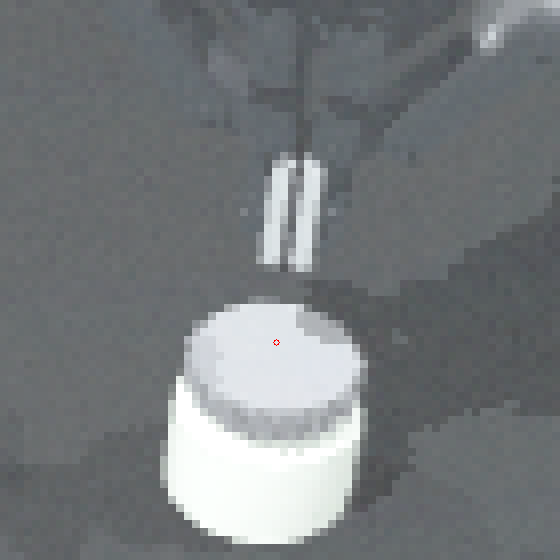

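The pads end at crop (287,270), and the cap's far edge is at y = 303. The tips really are above the cap (or behind it), and there is no contact force yet. I'll go down 6 mm at a time.

>>> {"fn": "servo_tool", "kwargs": {"moves": [{"dx":0.0,"dy":0.0,"dz":0.005,"wx":0.0,"wy":0.0,"wz":0.0,"hand":0.0},{"dx":0.0,"dy":0.0,"dz":0.01,"wx":0.0,"wy":0.0,"wz":0.0,"hand":0.0},{"dx":0.0,"dy":0.0,"dz":0.015,"wx":0.0,"wy":0.0,"wz":0.0,"hand":0.0},{"dx":0.0,"dy":0.0,"dz":0.015,"wx":0.0,"wy":0.0,"wz":0.0,"hand":0.0}]}}

```text
clock: 4.87
eef_pos: [0.4831, 0.1594, 0.0676]
ee_rot: [-3.122, -0.351, 0.001]
wrist_force: [-0.8, -1.0, -0.2]
finger_gap: 0.0002
finger_force: 0.0
```

>>> {"fn": "servo_tool", "kwargs": {"moves": [{"dx":0.0,"dy":0.0,"dz":0.005,"wx":0.0,"wy":0.0,"wz":0.0,"hand":0.0},{"dx":0.0,"dy":0.0,"dz":0.01,"wx":0.0,"wy":0.0,"wz":0.0,"hand":0.0},{"dx":0.0,"dy":0.0,"dz":0.01,"wx":0.0,"wy":0.0,"wz":0.0,"hand":0.0}]}}

```text
clock: 5.12
eef_pos: [0.4831, 0.1595, 0.0635]
ee_rot: [-3.122, -0.351, 0.001]
wrist_force: [-0.4, -0.7, -1.0]
finger_gap: 0.0002
finger_force: 0.0
```

```bash
python3 v.py pics/v6.png
```

```text
0.05 [275.84267146 354.09436077]
0.044 [273.46968092 370.15379095]
[0.48312146 0.15946031 0.06354207] [271.737378   368.34927197]
```

View pics/v6.png

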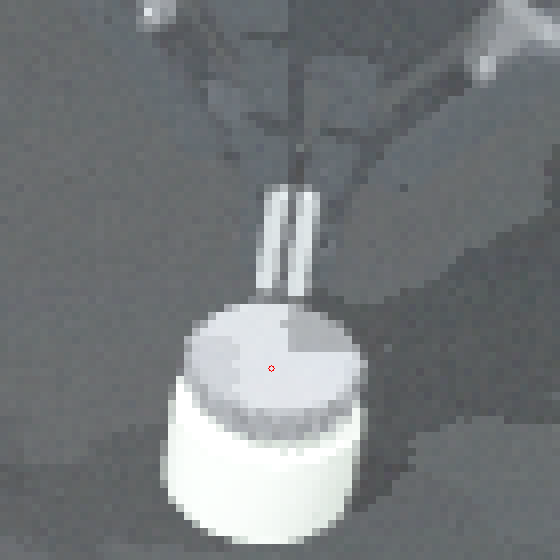

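The tips are now at crop (284,295). Two finger shadows are closing in on the middle of the cap, at (238,360) and (290,350), which suggests the pads are simply higher than reported. I'll go down 6 mm more and see whether they draw in front of the cap.

>>> {"fn": "servo_tool", "kwargs": {"moves": [{"dx":0.0,"dy":0.0,"dz":0.005,"wx":0.0,"wy":0.0,"wz":0.0,"hand":0.0},{"dx":0.0,"dy":0.0,"dz":0.01,"wx":0.0,"wy":0.0,"wz":0.0,"hand":0.0},{"dx":0.0,"dy":0.0,"dz":0.018,"wx":0.0,"wy":0.0,"wz":0.0,"hand":0.0},{"dx":0.0,"dy":0.0,"dz":0.018,"wx":0.0,"wy":0.0,"wz":0.0,"hand":0.0}]}}

```text
clock: 5.5
eef_pos: [0.4829, 0.1594, 0.056]
ee_rot: [-3.122, -0.351, 0.002]
wrist_force: [-0.0, 0.2, -0.5]
finger_gap: 0.0
finger_force: 0.0
```

```bash
python3 v.py pics/v7.png
```

```text
0.05 [275.84267146 354.09436077]
0.044 [273.46968092 370.15379095]
[0.48288515 0.15942393 0.0560405 ] [269.00320506 387.72886707]
```

View pics/v7.png

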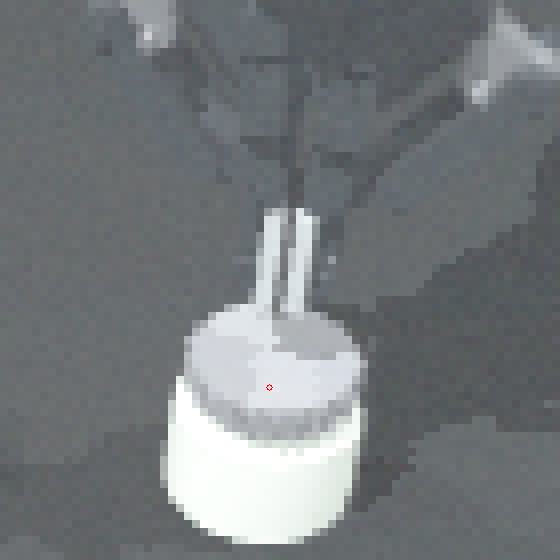

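The pads now draw over the cap's far edge at (280,312), and the shadows meet near the cap centre at (268,355). So the tips are centred but about 15 mm above the cap. I'll close most of that gap and then step down while watching the force.

>>> {"fn": "servo_tool", "kwargs": {"moves": [{"dx":0.0,"dy":0.0,"dz":0.007,"wx":0.0,"wy":0.0,"wz":0.0,"hand":0.0},{"dx":0.0,"dy":0.0,"dz":0.014,"wx":0.0,"wy":0.0,"wz":0.0,"hand":0.0},{"dx":0.0,"dy":0.0,"dz":0.02,"wx":0.0,"wy":0.0,"wz":0.0,"hand":0.0},{"dx":0.0,"dy":0.0,"dz":0.025,"wx":0.0,"wy":0.0,"wz":0.0,"hand":0.0},{"dx":0.0,"dy":0.0,"dz":0.025,"wx":0.0,"wy":0.0,"wz":0.0,"hand":0.0}]}}

```text
clock: 5.97
eef_pos: [0.483, 0.1594, 0.0462]
ee_rot: [-3.122, -0.351, 0.002]
wrist_force: [0.1, 0.4, 0.3]
finger_gap: -0.0001
finger_force: 0.0
```

>>> {"fn": "servo_tool", "kwargs": {"moves": [{"dx":0.0,"dy":0.0,"dz":0.004,"wx":0.0,"wy":0.0,"wz":0.0,"hand":0.0},{"dx":0.0,"dy":0.0,"dz":0.008,"wx":0.0,"wy":0.0,"wz":0.0,"hand":0.0},{"dx":0.0,"dy":0.0,"dz":0.008,"wx":0.0,"wy":0.0,"wz":0.0,"hand":0.0}]}}

```text
clock: 6.22
eef_pos: [0.4832, 0.1595, 0.0433]
ee_rot: [-3.122, -0.351, 0.001]
wrist_force: [-0.4, 0.7, 0.0]
finger_gap: -0.0001
finger_force: 0.0
```

```bash
python3 v.py pics/v8.png
```

```text
0.05 [275.84267146 354.09436077]
0.044 [273.46968092 370.15379095]
[0.48324133 0.15948665 0.04330875] [263.82485283 421.82088407]
```

View pics/v8.png

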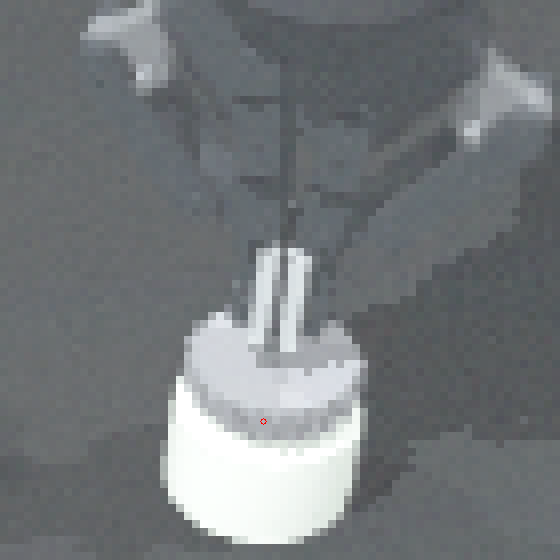

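The tips sit at crop (275,352), on the cap centre, about to touch. From here I'll press in 2 mm steps and watch for the 3 N of friction, then the hard stop.

>>> {"fn": "servo_tool", "kwargs": {"moves": [{"dx":0.0,"dy":0.0,"dz":0.0025,"wx":0.0,"wy":0.0,"wz":0.0,"hand":0.0},{"dx":0.0,"dy":0.0,"dz":0.005,"wx":0.0,"wy":0.0,"wz":0.0,"hand":0.0}]}}

```text
clock: 6.43
eef_pos: [0.4836, 0.1595, 0.0417]
ee_rot: [3.122, 0.351, 0.001]
wrist_force: [0.4, -0.1, 0.4]
finger_gap: 0.0002
finger_force: 0.0
```

>>> {"fn": "servo_tool", "kwargs": {"moves": [{"dx":0.0,"dy":0.0,"dz":0.0025,"wx":0.0,"wy":0.0,"wz":0.0,"hand":0.0},{"dx":0.0,"dy":0.0,"dz":0.005,"wx":0.0,"wy":0.0,"wz":0.0,"hand":0.0}]}}

```text
clock: 6.6
eef_pos: [0.4835, 0.1595, 0.0395]
ee_rot: [3.122, 0.351, 0.0]
wrist_force: [1.0, 0.4, -0.1]
finger_gap: -0.0003
finger_force: 0.0
```

>>> {"fn": "servo_tool", "kwargs": {"moves": [{"dx":0.0,"dy":0.0,"dz":0.0025,"wx":0.0,"wy":0.0,"wz":0.0,"hand":0.0},{"dx":0.0,"dy":0.0,"dz":0.005,"wx":0.0,"wy":0.0,"wz":0.0,"hand":0.0}]}}

```text
clock: 6.77
eef_pos: [0.4834, 0.1594, 0.0375]
ee_rot: [3.122, 0.351, -0.0]
wrist_force: [0.6, -0.4, 0.1]
finger_gap: 0.0001
finger_force: 0.0
```

>>> {"fn": "servo_tool", "kwargs": {"moves": [{"dx":0.0,"dy":0.0,"dz":0.0025,"wx":0.0,"wy":0.0,"wz":0.0,"hand":0.0},{"dx":0.0,"dy":0.0,"dz":0.005,"wx":0.0,"wy":0.0,"wz":0.0,"hand":0.0}]}}

```text
clock: 6.93
eef_pos: [0.4835, 0.1595, 0.0355]
ee_rot: [-3.122, -0.351, 0.0]
wrist_force: [-1.4, -0.4, 3.2]
finger_gap: 0.0004
finger_force: 1.5
```

```bash
python3 - <<'E'
from h import *
p=ctrl.snapshot("scene"); cv2.imwrite("pics/s9.png",p["pixels"])
a=cv2.imread("pics/scene.png").astype(int).mean(2); b=p["pixels"].astype(int).mean(2)
# body/cap columns away from fingers: brightness down the columns, before/after
for u in(398,401,404,408,411): print(u,a[176:202:1,u].astype(int).tolist(),"\n   ",b[176:202,u].astype(int).tolist())
print(b[186:199,404:406].astype(int).T.tolist())
print(b[160:190,402].astype(int).tolist(),b[160:190,406].astype(int).tolist())
E
```

```text
398 [213, 214, 213, 214, 216, 213, 213, 213, 201, 156, 148, 149, 161, 255, 255, 255, 249, 248, 248, 247, 247, 247, 247, 247, 246, 245] 
    [88, 133, 159, 187, 191, 187, 188, 189, 191, 150, 147, 145, 154, 254, 255, 255, 248, 247, 247, 246, 247, 246, 246, 245, 244, 243]
401 [213, 214, 215, 215, 212, 215, 216, 214, 214, 213, 173, 142, 135, 130, 220, 255, 255, 246, 247, 247, 246, 245, 245, 244, 243, 242] 
    [198, 200, 198, 202, 205, 164, 188, 187, 193, 192, 162, 140, 134, 122, 217, 254, 255, 245, 245, 244, 243, 243, 242, 242, 242, 240]
404 [214, 214, 214, 215, 215, 213, 216, 214, 215, 212, 175, 154, 135, 124, 203, 255, 255, 254, 243, 243, 241, 241, 240, 238, 237, 235] 
    [57, 89, 91, 126, 164, 157, 174, 189, 188, 189, 164, 143, 129, 119, 178, 255, 255, 253, 241, 240, 239, 237, 238, 236, 236, 234]
408 [214, 214, 213, 214, 213, 214, 216, 214, 216, 213, 138, 130, 119, 153, 203, 255, 255, 232, 233, 232, 229, 228, 226, 226, 224, 222] 
    [54, 49, 58, 61, 112, 128, 198, 199, 197, 211, 139, 128, 116, 151, 200, 255, 255, 230, 231, 230, 228, 227, 225, 222, 221, 219]
411 [213, 213, 213, 215, 213, 213, 216, 214, 216, 126, 121, 137, 164, 201, 237, 255, 216, 220, 216, 216, 214, 213, 208, 209, 119, 58] 
    [139, 136, 128, 127, 127, 129, 199, 200, 202, 129, 119, 135, 162, 197, 235, 255, 210, 217, 213, 213, 210, 210, 207, 203, 118, 58]
[[164, 143, 129, 119, 178, 255, 255, 253, 241, 240, 239, 237, 238], [162, 136, 129, 133, 196, 217, 255, 248, 239, 237, 235, 235, 236]]
[38, 48, 43, 62, 58, 62, 63, 56, 69, 171, 199, 198, 199, 201, 203, 203, 205, 205, 206, 207, 177, 124, 174, 189, 189, 191, 144, 139, 137, 148] [60, 58, 59, 50, 41, 46, 48, 55, 107, 230, 200, 202, 202, 206, 202, 207, 206, 207, 207, 169, 183, 167, 114, 176, 187, 186, 167, 134, 131, 137]
```

Contact at TCP z ≈ 0.036 with 3.2 N, matching the push fit. I'll keep pressing toward home, which should be at about 0.028–0.031.

>>> {"fn": "servo_tool", "kwargs": {"moves": [{"dx":0.0,"dy":0.0,"dz":0.0025,"wx":0.0,"wy":0.0,"wz":0.0,"hand":0.0},{"dx":0.0,"dy":0.0,"dz":0.005,"wx":0.0,"wy":0.0,"wz":0.0,"hand":0.0}]}}

```text
clock: 7.15
eef_pos: [0.4835, 0.1595, 0.0338]
ee_rot: [3.122, 0.351, -0.0]
wrist_force: [-1.7, -0.1, 3.9]
finger_gap: 0.0002
finger_force: 1.6
```

>>> {"fn": "servo_tool", "kwargs": {"moves": [{"dx":0.0,"dy":0.0,"dz":0.0025,"wx":0.0,"wy":0.0,"wz":0.0,"hand":0.0},{"dx":0.0,"dy":0.0,"dz":0.005,"wx":0.0,"wy":0.0,"wz":0.0,"hand":0.0}]}}

```text
clock: 7.32
eef_pos: [0.4835, 0.1595, 0.0317]
ee_rot: [3.122, 0.351, 0.0]
wrist_force: [-1.1, -0.8, 3.1]
finger_gap: 0.0002
finger_force: 1.6
```

>>> {"fn": "servo_tool", "kwargs": {"moves": [{"dx":0.0,"dy":0.0,"dz":0.0025,"wx":0.0,"wy":0.0,"wz":0.0,"hand":0.0},{"dx":0.0,"dy":0.0,"dz":0.0025,"wx":0.0,"wy":0.0,"wz":0.0,"hand":0.0}]}}

```text
clock: 7.48
eef_pos: [0.4835, 0.1595, 0.0304]
ee_rot: [-3.122, -0.351, -0.0]
wrist_force: [0.2, -1.0, 1.0]
finger_gap: 0.0001
finger_force: 0.6
```

>>> {"fn": "servo_tool", "kwargs": {"moves": [{"dx":0.0,"dy":0.0,"dz":0.0025,"wx":0.0,"wy":0.0,"wz":0.0,"hand":0.0},{"dx":0.0,"dy":0.0,"dz":0.0025,"wx":0.0,"wy":0.0,"wz":0.0,"hand":0.0}]}}

```text
clock: 7.65
eef_pos: [0.4835, 0.1595, 0.0299]
ee_rot: [3.122, 0.351, -0.0]
wrist_force: [-2.0, -0.5, 5.7]
finger_gap: 0.0001
finger_force: 2.8
```

>>> {"fn": "servo_tool", "kwargs": {"moves": [{"dx":0.0,"dy":0.0,"dz":0.002,"wx":0.0,"wy":0.0,"wz":0.0,"hand":0.0},{"dx":0.0,"dy":0.0,"dz":0.002,"wx":0.0,"wy":0.0,"wz":0.0,"hand":0.0}]}}

```text
clock: 7.82
eef_pos: [0.4836, 0.1595, 0.0298]
ee_rot: [3.122, 0.351, -0.0]
wrist_force: [-5.5, -1.0, 11.4]
finger_gap: 0.0003
finger_force: 6.0
```

This is the hard stop: the force rose to 11 N with z unchanged, after about 6 mm of travel. I'm drawing straight up.

>>> {"fn": "servo_tool", "kwargs": {"moves": [{"dx":0.0,"dy":0.0,"dz":-0.01,"wx":0.0,"wy":0.0,"wz":0.0,"hand":0.0},{"dx":0.0,"dy":0.0,"dz":-0.03,"wx":0.0,"wy":0.0,"wz":0.0,"hand":0.0},{"dx":0.0,"dy":0.0,"dz":-0.08,"wx":0.0,"wy":0.0,"wz":0.0,"hand":0.0},{"dx":0.0,"dy":0.0,"dz":-0.15,"wx":0.0,"wy":0.0,"wz":0.0,"hand":0.0},{"dx":0.0,"dy":0.0,"dz":-0.22,"wx":0.0,"wy":0.0,"wz":0.0,"hand":0.0},{"dx":0.0,"dy":0.0,"dz":-0.3,"wx":0.0,"wy":0.0,"wz":0.0,"hand":0.0},{"dx":0.0,"dy":0.0,"dz":-0.35,"wx":0.0,"wy":0.0,"wz":0.0,"hand":0.0},{"dx":0.0,"dy":0.0,"dz":-0.35,"wx":0.0,"wy":0.0,"wz":0.0,"hand":0.0},{"dx":0.0,"dy":0.0,"dz":-0.35,"wx":0.0,"wy":0.0,"wz":0.0,"hand":0.0}]}}

```text
clock: 8.57
eef_pos: [0.4845, 0.1596, 0.1703]
ee_rot: [3.122, 0.351, 0.006]
wrist_force: [0.4, -0.1, -0.3]
finger_gap: 0.0002
finger_force: 0.0
```

```bash
python3 - <<'E'
from h import *
p=ctrl.snapshot("scene"); a=cv2.imread("pics/scene.png"); b=p["pixels"]
f=lambda i: cv2.resize(i[140:240,325:440],(400,348),interpolation=0)
cv2.imwrite("pics/end.png",np.hstack([f(a),f(b)]))
E
```

```text
(no output)
```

View pics/end.png

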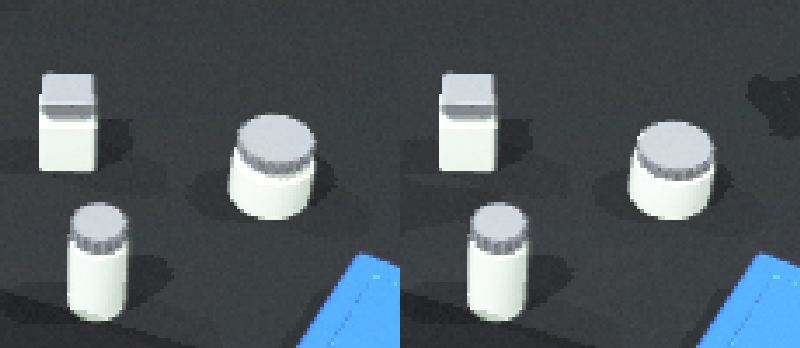

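The cap top dropped from crop y 115 to 122, about 6 mm, and now sits on the body. The pot base (y 219), the square pot and the tall pot haven't moved, so I'm handing in.

```bash
python3 -c "
from workcell import ctrl
print(ctrl.hand_in())"
```

```text
the job is handed in; nothing more can be done
None
```

The wide pot's cap is fully home: I pressed it straight down about 6 mm to its hard stop at about 11 N, drew the arm back clear, and handed the job in with the wide, square and tall pots unmoved in the last picture and no contact anywhere else.

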